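Take the battery pack out of the gauge readout

ROBOT

A 6-joint arm with a two-finger parallel gripper is mounted at the origin on the work surface. World frame = base frame: x ahead of the robot, y to its left, z up, the work surface at z = 0. Lengths are in m, angles in degrees, forces in N, time in s.
With the tool pointing down it reaches from about 0.25 to 0.725 m from the base axis. Payload 9.7 kg.
Tool frame: the origin (TCP) lies midway between the tips of the shut fingers; the grasp point (between the pads) lies 19 mm behind it; z points along the fingers, x is the direction in which the jaws open and shut, and the axes are right-handed (so a half turn about z gives the same grasp; the last joint's range is limited). The gripper opens to 85 mm and grips with 20 to 120 N. Pads are 22 mm wide; open, the fingers measure 114 mm over their backs; the gripper's body (76 mm by 85 mm) begins 54 mm behind the grasp point. The pads swing forward as they close: fully open they stand 13 mm farther back than shut.
Start: joints at [66.119, 4.979, 10.078, 95.1, 0, 90], TCP at [0.223, 0.503, 0.231] pointing down, gripper open.
Joint ranges: [-179.16, 179.16], [-48.56, 103.87], [-65.8, 70.77], [-126.05, 130.52], [-82.76, 87.17], [-180, 180]. Speed limits (degrees/s): [127.2, 127.2, 147.25, 180, 180, 180].

INTERFACE

Orientations are given as [roll, pitch, yaw] about the fixed x, y, z axes, in that order (R = Rz(yaw) Ry(pitch) Rx(roll)).
In Python, from workcell import bot, optics gives the robot as it stands.
- The arm moves only by the shell command python3 -m creep 'ROWS' [FORCE]. ROWS is JSON, a list of rows, each a list of 7 numbers: the shift along the tool's x, y, z in m, then the turn, a rotation vector about the tool's x, y, z in rad, then the opening, from 0 (shut) to 1 (fully open). A call has 1 to 8 rows; each row is the pose to reach, as a shift and turn from the pose commanded when the call began, along the tool's axes at that moment; what a row does not reach only later rows make up. A row lasts 1/10 s, in which the tool goes at most 50 mm and 8.59 degrees, less where a joint would pass 70% of its speed; a pose out of reach is approached as far as the arm can. A call with a gripper value outside its range is refused whole. The fingers move at their own pace and stop on an object; FORCE is the grip in N (left out, the last holds). Time passes only in rows, so rows that repeat a pose let the fingers close. It gives the time, the measured TCP pose, the force and the opening at its end, in the units of the state.
- bot.get_obs(): the state, without advancing time (a new reading comes with each control period).
- optics.camera(name): name is "scene" or "side" or "wrist"; returns the picture (400x640x3 uint8, red, green, blue); there is no depth.
- optics.camera_params(name): a dict with "camera_matrix" (3x3 intrinsics, pixels), "R" (3x3) and "t" (3): a world point X has camera coordinates R X + t; the wrist camera has in their place "mount" (4x4, takes a point from camera to tool coordinates, whose origin is the TCP and whose axes are the tool frame's). Camera axes: x right, y down, z forward; pixel columns grow to the right and rows downward; lengths in m; the calibration is good to about 2 mm. A picture is of the moment at which its call begins: read the wrist's pose just before it. camera_params takes no time and is no camera call.
- bot.job_done(): hands the job in, once; it reports no verdict.
The state is a dict: "time": time; "q": joint angles; "qd": joint speeds; "joint_efforts": joint torques, N m; "ee_pos": TCP position; "tcp_rot": TCP orientation; "wrist_force": force on the tool from outside, world axes, zero at the start; "torque": the same for the moment, N m; "opening": finger opening in m.
Only numpy, scipy, OpenCV 4.12 (cv2) and the standard library are available. Lean on these libraries where they do the work, as an engineer would, in place of code of your own. Each camera call takes 0.05 s, during which the arm holds its last target.

TASK

Save the last reading and shut the gauge readout down: press the store key (the wide bar key) fully in and let it up again, then press the power key (the round one); press no other key. Then squeeze the two side catches of the battery pack together, which unhooks it, and draw the pack straight up out of its well. Finish while holding it there: upright and still, pinched by its two catches, with its bottom about 5 cm or more above the top of the console and nothing else carrying it; leave the things lying around the console where they are.

Things in the scene. Friction and masses are not known exactly. Their poses are not given: they have to be found in the camera images.
- console: cordless-gauge readout, light grey housing fixed to the dark granite plate, 190 mm deep (x), 200 wide (y), 74 high. Origin: centre of its underside; keys towards -x, +y is left for someone facing the keys, z up. From the front edge (x=-95, 36 high) a key panel slopes up 10 degrees to x=-30 (47 high), then a display rises to x=0; behind that a flat deck 74 mm above the plate
- well (a point): centre of the mouth of the battery well, in the deck (74 mm above the plate), 47 mm towards +x from the console's middle. The well is 72 mm (x) by 46 mm (y) and 40 mm deep
- pack: dark battery pack, about 0.34 kg, 70 mm (x) by 44 (y) by 88 high, in the well with 1 mm play all round, lower 40 mm sunk, upper 48 mm above the deck. Origin: centre of its underside; axes as the console's when seated. Sprung grey catches on its +y and -y sides; hooks at their feet reach 4 mm under the deck and hold the pack down until both are pressed in
- left_catch (a joint): the catch on the pack's +y side: metres pressed in, 0 out (hooked) to 0.007 fully in. It unhooks at about 0.004 to 0.005; its spring pushes back with 4 N at the start and 9 N at the end
- right_catch (a joint): the same on the pack's -y side
- left_catch_face (a point): centre of the outer face of the left catch, a ribbed plate 26 mm wide (x) and 20 mm high, standing 8 mm out from the pack's side, 68 mm above the pack's underside (28 mm above the deck). The two faces are 60 mm apart when out and 46 mm apart when both are fully in (1 mm proud of the pack's sides)
- right_catch_face (a point): centre of the outer face of the right catch, opposite the left one
- store_key (a joint): store key, metres pressed: 0 up, 0.005 fully in; springs back; about 1.5 N to start, 5 N fully in. Its way runs square to the sloping panel, into it
- store_key_top (a point): centre of the top of the store key, a wide bar key 18 mm (x) by 36 mm (y), 9 mm proud of the key panel, leftmost (+y) in the row of four keys
- power_key (a joint): power key, metres pressed: as the store key
- power_key_top (a point): centre of the top of the power key, a round key 20 mm across, 9 mm proud of the panel, rightmost (-y) in the row
- back_key (a joint): one of two square keys between them, 16 mm, 14 mm left of the middle of the row, 9 mm proud: metres pressed, 0 to 0.005. Not to be pressed
- next_key (a joint): the other square key, 14 mm right of the middle of the row. Not to be pressed
- vblock: bystander: steel V-block, 70 by 45 mm, 42 mm high, loose on the plate beside or behind the console; origin at the centre of its underside
- ring_gauge: bystander: steel ring gauge, 68 mm across, 26 mm high, lying on the plate; origin at the centre of its underside
- micrometer: bystander: outside micrometer lying flat, about 135 by 65 mm, 21 mm high; origin under its middle
Not all that is in view belongs to the job. There is more than one size of the pack; the one meant has the size given above.

How it is judged:
By the outcome, as a careful person would: the job done as asked, in the order asked, and still so for the second after the job is handed in, while the arm keeps its last pose, push and grip.
It also fails if it takes over 51 s, if anything falls off the work surface, if the arm or the gripper's body presses on something with over 40 N, if the wrist force passes 120 N, or if a joint passes its speed limit or range.

## Working session

There is one attempt and no reset: what is moved stays moved. The work goes in short steps, Python scripts to look and compute and a shell command to move; the robot and the scene stay as the last step left them, time stands still between calls to the robot, and variables do not carry over. Pictures are saved under pics/ and viewed, and the job is handed in when it is done.

```bash
mkdir -p pics; ls
python3 - <<'E'
from workcell import bot, optics
import cv2
o=bot.get_obs(); print({k:o[k] for k in ('time','ee_pos','tcp_rot','opening','wrist_force')})
for n in ('scene','side'):
    cv2.imwrite(f'pics/{n}0.png',optics.camera(n)[:,:,::-1])
    print(n,optics.camera_params(n))
print(optics.camera_params('wrist'))
E
```

```text
pics
{'time': 0.0, 'ee_pos': array([0.22255136, 0.50267548, 0.23056619]), 'tcp_rot': array([-1.79999410e+02,  8.10966563e-02,  6.61166189e+01]), 'opening': 0.08526727489984634, 'wrist_force': array([-0.07324332, -0.28905923,  0.32988119])}
scene {'camera_matrix': array([[424.76315111,   0.        , 321.06689208],
       [  0.        , 424.76315111, 205.32625961],
       [  0.        ,   0.        ,   1.        ]]), 'R': array([[-0.68813112,  0.72553207, -0.00887554],
       [ 0.52911435,  0.49339336, -0.69036294],
       [-0.49650132, -0.4797564 , -0.72340876]]), 't': array([ 0.42089762, -0.30267368,  1.4558678 ])}
side {'camera_matrix': array([[400.88230359,   0.        , 324.57114547],
       [  0.        , 400.88230359, 200.89335996],
       [  0.        ,   0.        ,   1.        ]]), 'R': array([[ 0.97513858, -0.22155447,  0.00428445],
       [-0.13760598, -0.62058051, -0.77197437],
       [ 0.17369322,  0.75219243, -0.63563922]]), 't': array([-0.66031514,  0.18423178,  0.96846774])}
{'camera_matrix': array([[275.32544321,   0.        , 323.27110484],
       [  0.        , 275.32544321, 196.73095801],
       [  0.        ,   0.        ,   1.        ]]), 'mount': array([[ 9.99999874e-01,  2.05755979e-04,  4.57486756e-04,
        -1.02204012e-03],
       [-3.30234353e-04,  9.56526940e-01,  2.91643796e-01,
        -7.33363580e-02],
       [-3.77590952e-04, -2.91643910e-01,  9.56526888e-01,
        -1.43565546e-01],
       [ 0.00000000e+00,  0.00000000e+00,  0.00000000e+00,
         1.00000000e+00]])}
```

View pics/scene0.png

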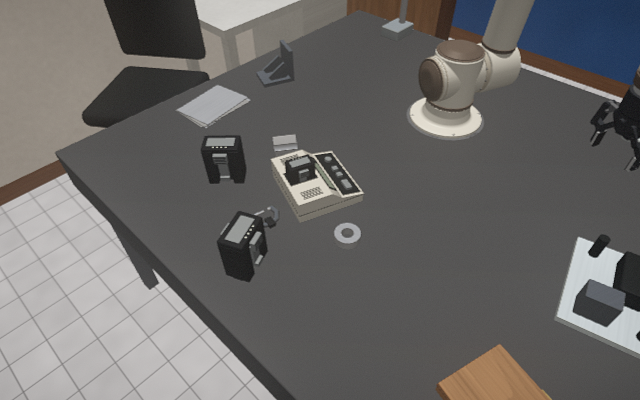

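View pics/side0.png

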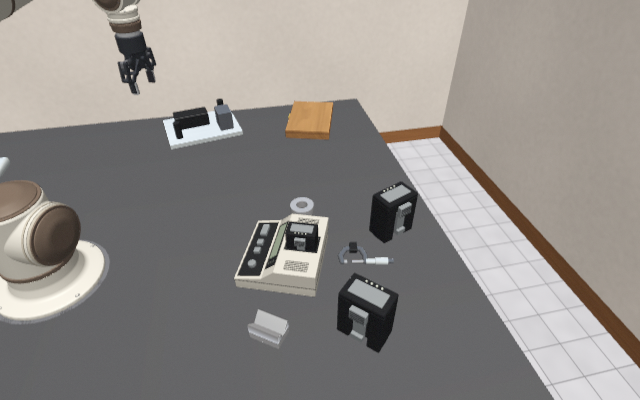

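Three packs are in view: side (302,237)/scene (299,170) in the console, and two larger free-standing ones at side (393,212) and (367,312). The seated one in the well fits the description. I'll check that in an enlarged crop and get corner rays.

```bash
cat > h.py <<'E'
import numpy as np,cv2
from workcell import bot,optics
from scipy.spatial.transform import Rotation as Ro
def pose():
    o=bot.get_obs(); T=np.eye(4); T[:3,:3]=Ro.from_euler('xyz',o['tcp_rot'],degrees=True).as_matrix(); T[:3,3]=o['ee_pos']; return T
def cam(n,T=None):
    p=optics.camera_params(n); K=p['camera_matrix']
    if n=='wrist':
        W=T@p['mount']; return K,W[:3,:3],W[:3,3]
    return K,p['R'].T,-p['R'].T@p['t']
def ray(n,px,T=None):
    K,R,c=cam(n,T); return c,R@np.linalg.inv(K)@np.array([px[0],px[1],1.])
def onz(n,px,z,T=None):
    c,d=ray(n,px,T); return c+d*(z-c[2])/d[2]
def proj(n,X,T=None):
    K,R,c=cam(n,T); v=K@(R.T@(np.asarray(X)-c)); return v[:2]/v[2]
def tri(obs):
    A=np.zeros((3,3));b=np.zeros(3)
    for n,px,T in obs:
        c,d=ray(n,px,T); d=d/np.linalg.norm(d); P=np.eye(3)-np.outer(d,d); A+=P;b+=P@c
    return np.linalg.solve(A,b)
E
python3 - <<'E'
import cv2,numpy as np
a=cv2.imread('pics/scene0.png')[130:230,250:380]; b=cv2.imread('pics/side0.png')[195:305,225:345]
a=cv2.resize(a,(780,600),interpolation=2);b=cv2.resize(b,(654,600),interpolation=2)
cv2.imwrite('pics/ca.png',a);cv2.imwrite('pics/cb.png',b)
from h import *
print(onz('side',(302,262),.074),onz('side',(251,249),.05))
E
```

```text
[ 0.59016331 -0.14986116  0.074     ] [ 0.47980389 -0.06020398  0.05      ]
```

View pics/ca.png

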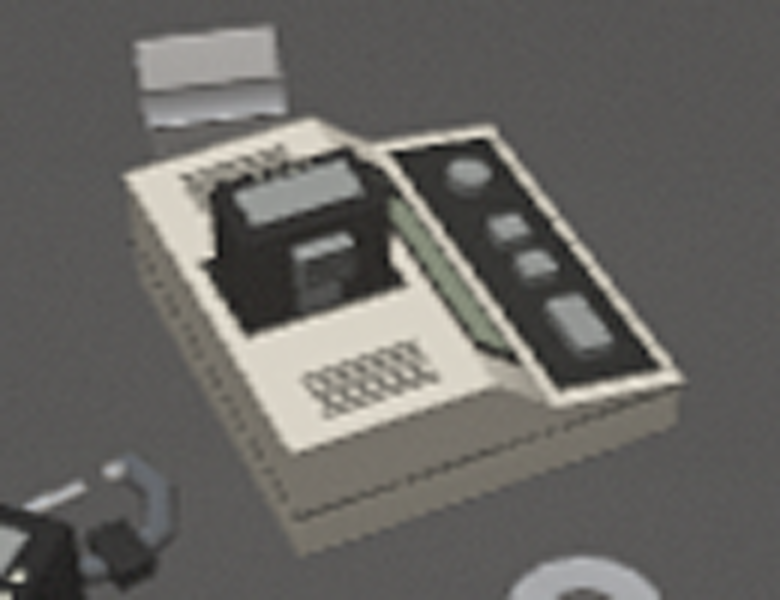

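View pics/cb.png

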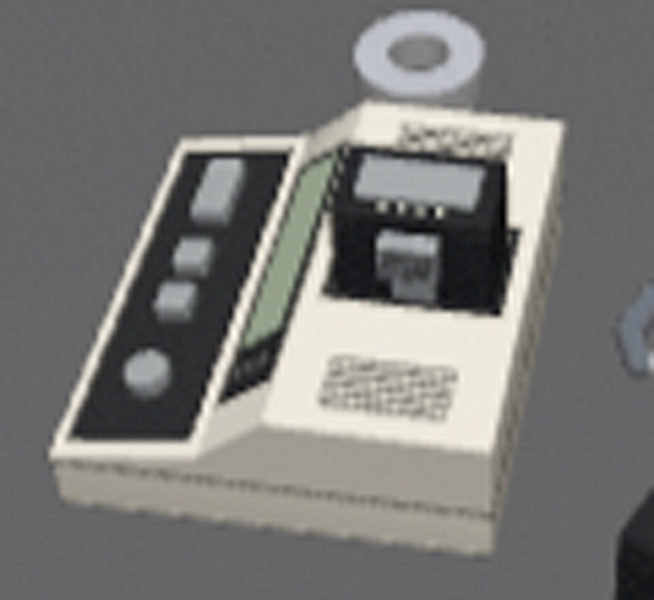

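The crops show the seated pack (upper 48 mm above the deck, catches on its ±y sides), the wide store bar at scene crop (580,322), and the round power key at (468,175). Next is the console pose from corner rays.

Run:
```python
from h import *
sd={(95,100,74):(565,122),(95,-100,74):(492,452),(0,-100,74):(265,425),(0,100,74):(365,100),(-95,100,36):(183,140),(-95,-100,36):(52,458)}
sc={(95,-100,74):(125,178),(95,100,74):(295,455),(0,100,74):(500,378),(0,-100,74):(312,118),(-95,100,36):(685,382),(-95,-100,36):(497,127)}
def fit(M,W):
    M=np.array(M);W=np.array(W);m=M.mean(0);w=W.mean(0)
    a=((M-m)[:,0]*(W-w)[:,1]-(M-m)[:,1]*(W-w)[:,0]).sum();b=((M-m)*(W-w)).sum()
    th=np.arctan2(a,b);R=np.array([[np.cos(th),-np.sin(th)],[np.sin(th),np.cos(th)]]);t=w-R@m
    print(np.degrees(th),t,np.round((W-(M@R.T+t))*1000,1).tolist())
aM=[];aW=[]
for n,d in(('side',sd),('scene',sc)):
    M=[];W=[]
    for X,(u,v) in d.items():
        px=(225+u/5.45,195+v/5.4545) if n=='side' else (250+u/6,130+v/6)
        M.append(np.array(X[:2])/1e3);W.append(onz(n,px,X[2]/1e3)[:2])
    fit(M,W);aM+=M;aW+=W
fit(aM,aW)
```

```text
-21.27997504781452 [ 0.55916277 -0.07376133] [[0.2, 0.0], [-1.2, -0.1], [0.4, -0.8], [-0.6, 1.5], [1.0, 0.2], [0.3, -0.8]]
-21.36789060391059 [ 0.55449186 -0.06892964] [[2.5, 0.4], [0.9, 0.4], [-3.2, -2.2], [0.0, -1.5], [1.5, 0.5], [-1.7, 2.3]]
-21.32392462304361 [ 0.55682732 -0.07134548] [[2.5, -2.3], [1.3, -2.4], [2.8, -3.2], [1.6, -0.9], [3.2, -2.3], [2.7, -3.3], [0.0, 2.8], [-1.4, 2.8], [-5.5, 0.2], [-2.4, 0.9], [-0.7, 3.0], [-4.1, 4.8]]
```

```bash
python3 -m creep '[[-0.02,0.026,0,0,0,0,0],[-0.05,0.066,0,0,0,0,0],[-0.08,0.106,0,0,0,0,0],[-0.11,0.146,0,0,0,0,0],[-0.14,0.186,0,0,0,0,0],[-0.17,0.226,0,0,0,0,0],[-0.2,0.266,0,0,0,0,0],[-0.23,0.306,0,0,0,0,0]]'; python3 -m creep '[[-0.03,0.04,0,0,0,-0.01,0],[-0.06,0.08,0,0,0,-0.02,0],[-0.09,0.12,0,0,0,-0.03,0],[-0.12,0.16,0,0,0,-0.045,0],[-0.14,0.19,0,0,0,-0.045,0],[-0.155,0.21,0,0,0,-0.045,0],[-0.16,0.214,0,0,0,-0.045,0],[-0.16,0.214,0,0,0,-0.045,0]]'
python3 - <<'E'
from h import *
T=pose(); o=bot.get_obs();print(o['time'],o['ee_pos'],o['tcp_rot'])
cv2.imwrite('pics/w1.png',optics.camera('wrist')[:,:,::-1])
E
```

```text
time: 0.9
ee_pos: [0.4098, 0.1667, 0.2312]
tcp_rot: [180.0, -0.0, 66.1]
wrist_force: [0.5, 0.0, -0.8]
opening: -0.0002
time: 1.7
ee_pos: [0.5401, -0.0648, 0.2307]
tcp_rot: [-179.9, 0.0, 68.6]
wrist_force: [-0.8, 0.1, -0.7]
opening: -0.0005
1.7 [ 0.54007619 -0.0647879   0.23067175] [-1.79924286e+02  1.69908073e-02  6.86162031e+01]
```

View pics/w1.png

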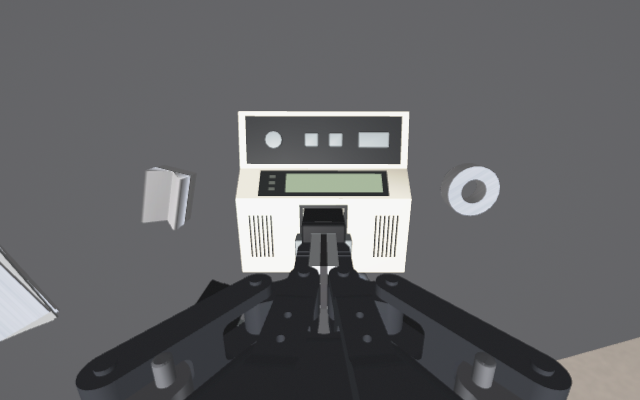

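The wrist picture shows the console square to the image: power key at (273,140), next (312,140), back (336,140), store (374,140), and the pack around (323,220). I'll refine these with masks.

Run:
```python
from h import *
T=pose(); im=cv2.imread('pics/w1.png'); g=cv2.cvtColor(im,cv2.COLOR_BGR2GRAY)
m=np.zeros_like(g);m[120:162,250:400]=(g[120:162,250:400]>110)*255
n,l,s,c=cv2.connectedComponentsWithStats(m)
for i in range(1,n):
    if s[i,4]>40:
        w=onz('wrist',c[i],.0505,T); print(s[i],c[i].round(1),w.round(4), 'tool',(T[:3,:3].T@(w-T[:3,3])).round(4))
# console corners
for px,z in (((239,112),.036),((408,112),.036),((237,197),.074),((410,197),.074),((241,272),.074),((405,272),.074)):
    print(px,onz('wrist',px,z,T).round(4))
print(proj('wrist',[.557,-.071,.074],T))
```

```text
[265 131  17  18 241] [272.8 139.3] [ 0.4771 -0.1032  0.0505] tool [-0.0593 -0.044   0.1805]
[304 133  14  14 192] [310.6 139.4] [ 0.4932 -0.0625  0.0505] tool [-0.0156 -0.0439  0.1805]
[329 133  14  14 191] [335.5 139.5] [ 0.5037 -0.0357  0.0505] tool [ 0.0132 -0.0438  0.1805]
[358 132  31  16 493] [373.  139.5] [0.5195 0.0048 0.0505] tool [ 0.0567 -0.0438  0.1805]
(239, 112) [ 0.4342 -0.1301  0.036 ]
(408, 112) [0.5064 0.055  0.036 ]
(237, 197) [ 0.5209 -0.1633  0.074 ]
(410, 197) [0.5927 0.0207 0.074 ]
(241, 272) [ 0.6104 -0.2024  0.074 ]
(405, 272) [ 0.6846 -0.0123  0.074 ]
[323.8092879  197.04292176]
```

```bash
python3 -m creep '[[0.02,-0.02,0.02,-0.04,0,0,0],[0.04,-0.04,0.05,-0.09,0,0,0],[0.0565,-0.0464,0.09,-0.14,0,0,0],[0.0565,-0.0464,0.13,-0.1745,0,0,0],[0.0565,-0.0464,0.16,-0.1745,0,0,0],[0.0565,-0.0464,0.1657,-0.1745,0,0,0],[0.0565,-0.0464,0.1657,-0.1745,0,0,0],[0.0565,-0.0464,0.1657,-0.1745,0,0,0]]'
python3 - <<'E'
from h import *
o=bot.get_obs();print(o['time'],o['ee_pos'],o['tcp_rot'],o['wrist_force'],o['torque'])
cv2.imwrite('pics/w2.png',optics.camera('wrist')[:,:,::-1])
s=optics.camera('side')[:,:,::-1][150:310,190:360]
cv2.imwrite('pics/s2.png',cv2.resize(s,(638,600),interpolation=2))
E
```

```text
time: 2.55
ee_pos: [0.5185, 0.0057, 0.0677]
tcp_rot: [169.9, -0.1, 68.7]
wrist_force: [-0.5, -0.2, -0.0]
opening: -0.0001
2.55 [0.51852509 0.00566445 0.06767287] [ 1.69877363e+02 -6.58672863e-02  6.87196355e+01] [-4.56026174e-01 -2.23650270e-01 -3.69170934e-04] [ 0.06790438  0.09003204 -0.02189218]
```

View pics/w2.png

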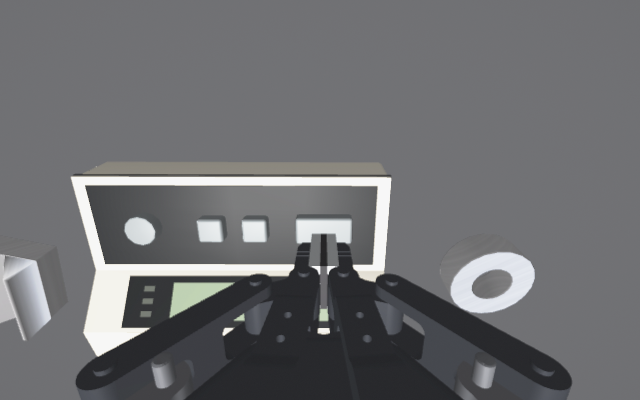

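View pics/s2.png

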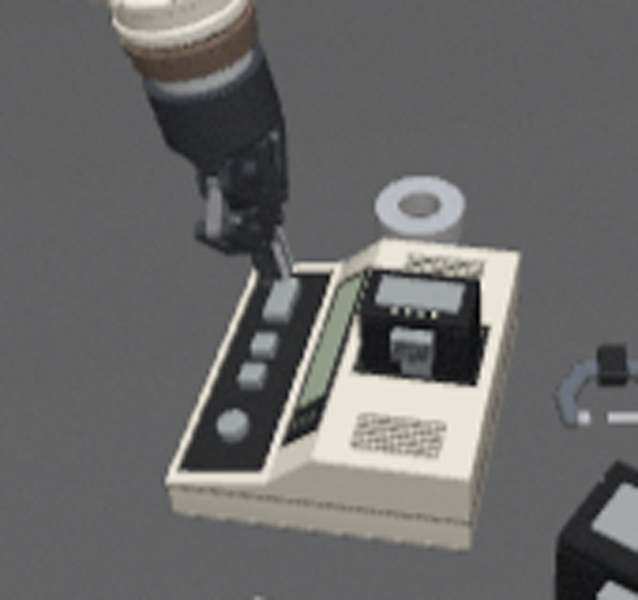

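The tips are over the middle of the store key (wrist (324,231)), still clear of it. Pressing in steps while watching the force.

```bash
python3 -m creep '[[0,0,0.005,0,0,0,0],[0,0,0.010,0,0,0,0],[0,0,0.014,0,0,0,0],[0,0,0.014,0,0,0,0]]'; python3 -m creep '[[0,0,0.002,0,0,0,0],[0,0,0.003,0,0,0,0],[0,0,0.003,0,0,0,0]]'; python3 -m creep '[[0,0,0.001,0,0,0,0],[0,0,0.002,0,0,0,0],[0,0,0.002,0,0,0,0]]'
```

```text
time: 3.05
ee_pos: [0.5196, 0.0043, 0.051]
tcp_rot: [170.1, 0.0, 68.7]
wrist_force: [-0.7, -0.4, -0.0]
opening: 0.0003
time: 3.35
ee_pos: [0.5203, 0.0042, 0.0489]
tcp_rot: [170.0, 0.0, 68.7]
wrist_force: [-1.6, -0.4, 2.8]
opening: -0.0001
time: 3.65
ee_pos: [0.5206, 0.004, 0.0469]
tcp_rot: [170.0, 0.0, 68.7]
wrist_force: [-2.4, -0.2, 4.2]
opening: 0.0002
```

```bash
python3 -m creep '[[0,0,0.001,0,0,0,0],[0,0,0.002,0,0,0,0],[0,0,0.002,0,0,0,0]]'; python3 -m creep '[[0,0,0.001,0,0,0,0],[0,0,0.001,0,0,0,0],[0,0,0.001,0,0,0,0]]'
```

```text
time: 3.95
ee_pos: [0.5209, 0.004, 0.0459]
tcp_rot: [170.0, -0.0, 68.7]
wrist_force: [-7.7, -0.3, 12.7]
opening: 0.0002
time: 4.25
ee_pos: [0.521, 0.004, 0.0457]
tcp_rot: [170.0, -0.0, 68.7]
wrist_force: [-13.1, 0.5, 20.0]
opening: -0.0003
```

Stiff stop after about 5 mm of travel, at about 24 N, so the store key is fully in. Let it up and move to the power key, 116 mm along -x of the tool.

```bash
python3 -m creep '[[0,0,-0.01,0,0,0,0],[0,0,-0.03,0,0,0,0],[0,0,-0.03,0,0,0,0],[-0.03,0,-0.03,0,0,0,0],[-0.07,0,-0.03,0,0,0,0],[-0.1,0,-0.03,0,0,0,0],[-0.116,0,-0.03,0,0,0,0],[-0.116,0,-0.03,0,0,0,0]]'
python3 -m creep '[[0,0,0,0,0,0,0]]'
python3 - <<'E'
from h import *
T=pose();o=bot.get_obs();print(o['time'],o['ee_pos'],o['tcp_rot'],o['wrist_force'])
cv2.imwrite('pics/w3.png',optics.camera('wrist')[:,:,::-1])
print(proj('wrist',[.4771,-.1032,.0505],T),proj('wrist',[.5195,.0048,.0505],T))
E
```

```text
time: 5.05
ee_pos: [0.4734, -0.1038, 0.0727]
tcp_rot: [170.0, 0.0, 68.6]
wrist_force: [-0.7, -0.3, 0.5]
opening: -0.0004
time: 5.15
ee_pos: [0.4741, -0.1023, 0.0729]
tcp_rot: [170.0, -0.0, 68.6]
wrist_force: [-0.2, -0.3, -0.0]
opening: 0.0001
5.15 [ 0.47411704 -0.10227369  0.07290648] [ 1.70021853e+02 -1.53232102e-02  6.86450665e+01] [-0.20296918 -0.25046394 -0.01910892]
[325.09064032 228.62247232] [502.47736139 228.818741  ]
```

View pics/w3.png

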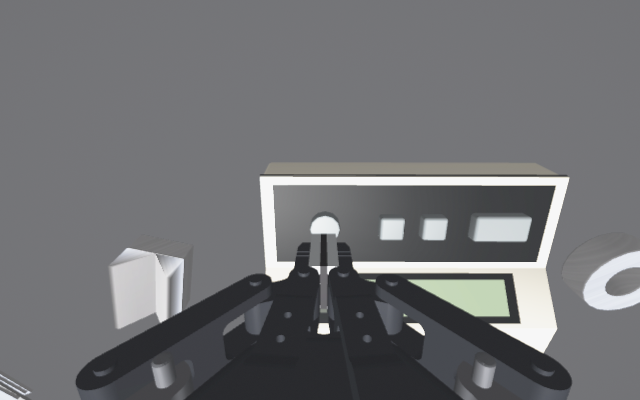

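The tips are over the round power key at (325,228), and the store key at (500,228) is up again. Now pressing power.

```bash
python3 -m creep '[[0,0,0.008,0,0,0,0],[0,0,0.016,0,0,0,0],[0,0,0.022,0,0,0,0],[0,0,0.022,0,0,0,0]]'; python3 -m creep '[[0,0,0.002,0,0,0,0],[0,0,0.003,0,0,0,0],[0,0,0.003,0,0,0,0]]'; python3 -m creep '[[0,0,0.001,0,0,0,0],[0,0,0.002,0,0,0,0],[0,0,0.002,0,0,0,0]]';python3 -m creep '[[0,0,0.001,0,0,0,0],[0,0,0.0015,0,0,0,0],[0,0,0.0015,0,0,0,0]]'
```

```text
time: 5.6
ee_pos: [0.4773, -0.1032, 0.0505]
tcp_rot: [170.1, 0.0, 68.7]
wrist_force: [-1.8, 1.8, 1.5]
opening: -0.0003
time: 5.9
ee_pos: [0.4782, -0.1037, 0.049]
tcp_rot: [170.0, -0.0, 68.7]
wrist_force: [-1.1, 1.4, 1.6]
opening: 0.0001
time: 6.2
ee_pos: [0.4786, -0.104, 0.047]
tcp_rot: [170.0, -0.0, 68.7]
wrist_force: [-1.8, 1.5, 3.4]
opening: -0.0
time: 6.5
ee_pos: [0.4788, -0.104, 0.046]
tcp_rot: [170.0, -0.0, 68.7]
wrist_force: [-3.9, 2.5, 7.6]
opening: -0.0001
```

```bash
python3 -m creep '[[0,0,0.001,0,0,0,0],[0,0,0.0015,0,0,0,0],[0,0,0.0015,0,0,0,0]]'
```

```text
time: 6.8
ee_pos: [0.479, -0.1041, 0.0457]
tcp_rot: [170.0, -0.0, 68.7]
wrist_force: [-12.5, 5.9, 21.4]
opening: -0.0001
```

Power hit its stop at about 5 mm too (25 N). Retracting, back to vertical, opening.

```bash
python3 -m creep '[[0,0,-0.01,0,0,0,0],[0,0,-0.03,0,0,0,0],[0,0,-0.07,0.04,0,0,0],[0,0,-0.11,0.1,0,0,0.5],[0.02,0.03,-0.15,0.15,0,0,1],[0.04,0.05,-0.17,0.1745,0,0,1],[0.05,0.06,-0.17,0.1745,0,0,1],[0.05,0.06,-0.17,0.1745,0,0,1]]'
python3 -m creep '[[0,0,0,0,0,0,1],[0,0,0,0,0,0,1]]'
python3 - <<'E'
from h import *
T=pose();o=bot.get_obs();print(o['time'],o['ee_pos'],o['tcp_rot'],o['wrist_force'],o['opening'])
w=np.array([.601,-.0885,.079]);print((T[:3,:3].T@(w-T[:3,3])).round(4))
cv2.imwrite('pics/w4.png',optics.camera('wrist')[:,:,::-1])
E
```

```text
time: 7.6
ee_pos: [0.5264, -0.068, 0.2214]
tcp_rot: [180.0, 0.0, 68.8]
wrist_force: [-0.4, -1.3, -0.6]
opening: 0.0724
time: 7.8
ee_pos: [0.5237, -0.0686, 0.2211]
tcp_rot: [-179.9, 0.0, 68.7]
wrist_force: [-0.3, -0.2, -0.2]
opening: 0.0855
7.8 [ 0.52370599 -0.06864421  0.22106904] [-1.79932744e+02  3.36869756e-02  6.86800593e+01] [-0.3102049  -0.15297185 -0.16050787] 0.08546620990482269
[0.0097 0.0794 0.142 ]
```

View pics/w4.png

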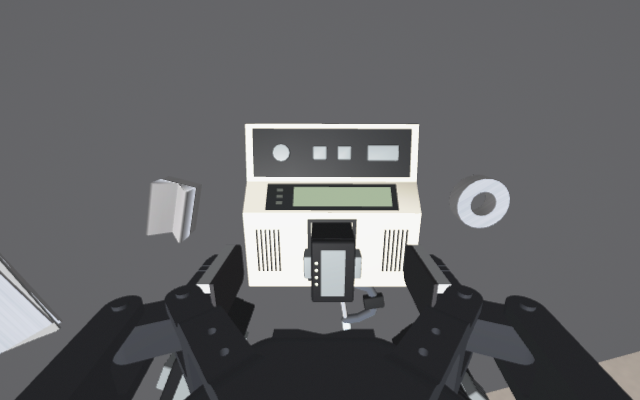

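The wrist view shows the pack unobstructed: top (311–354, 224–300), catches at (308,264) and (357,264). Measuring its centre.

Run:
```python
from h import *
T=pose()
im=cv2.imread('pics/w4.png');cv2.imwrite('pics/c4.png',cv2.resize(im[200:320,270:400],(650,600),interpolation=2))
for px,z in(((304,264),.112),((361,264),.112),((311,300),.122),((354,300),.122),((311,237),.122),((354,237),.122)):
    w=onz('wrist',px,z,T);print(px,w.round(4),(T[:3,:3].T@(w-T[:3,3])).round(4))
```

```text
(304, 264) [ 0.5874 -0.1161  0.112 ] [-0.0209  0.0767  0.1093]
(361, 264) [ 0.6089 -0.061   0.112 ] [0.0382 0.0767 0.1093]
(311, 300) [ 0.624  -0.1226  0.122 ] [-0.0137  0.1131  0.0993]
(354, 300) [ 0.6402 -0.0809  0.122 ] [0.0311 0.113  0.0992]
(311, 237) [ 0.5575 -0.0956  0.122 ] [-0.0128  0.0413  0.0993]
(354, 237) [ 0.5726 -0.057   0.122 ] [0.0287 0.0413 0.0993]
```

View pics/c4.png

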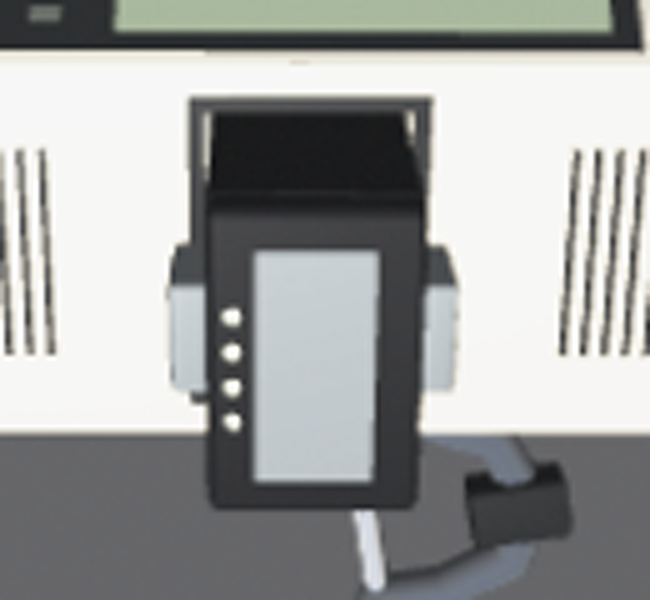

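```bash
python3 -m creep '[[0.004,0.03,0,0,0,0,1],[0.009,0.06,0,0,0,0,1],[0.009,0.079,0.01,0,0,0,1],[0.009,0.079,0.04,0,0,0,1],[0.009,0.079,0.07,0,0,0,1],[0.009,0.079,0.09,0,0,0,1],[0.009,0.079,0.1,0,0,0,1],[0.009,0.079,0.1,0,0,0,1]]'
python3 - <<'E'
from h import *
T=pose();o=bot.get_obs();print(o['time'],o['ee_pos'],o['tcp_rot'],o['wrist_force'],o['opening'])
w=np.array([.601,-.0885,.079]);print((T[:3,:3].T@(w-T[:3,3])).round(4))
a=optics.camera('wrist')[:,:,::-1]
s=optics.camera('side')[:,:,::-1][140:310,200:380]
cv2.imwrite('pics/w5.png',a);cv2.imwrite('pics/s5.png',cv2.resize(s,(635,600),interpolation=2))
E
```

```text
time: 8.65
ee_pos: [0.6004, -0.0888, 0.1207]
tcp_rot: [-179.9, 0.0, 68.7]
wrist_force: [-0.6, -0.8, 0.9]
opening: 0.0851
8.65 [ 0.60043537 -0.0888251   0.12068655] [-1.79886362e+02  3.00338698e-02  6.86736151e+01] [-0.57975505 -0.75185325  0.94656096] 0.08511902460369736
[0.0005 0.0005 0.0417]
```

View pics/w5.png

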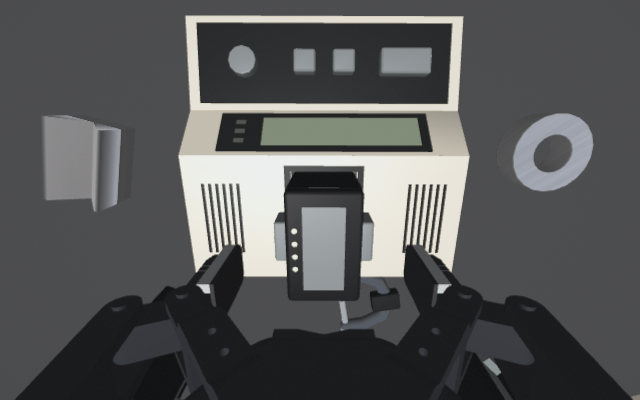

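View pics/s5.png

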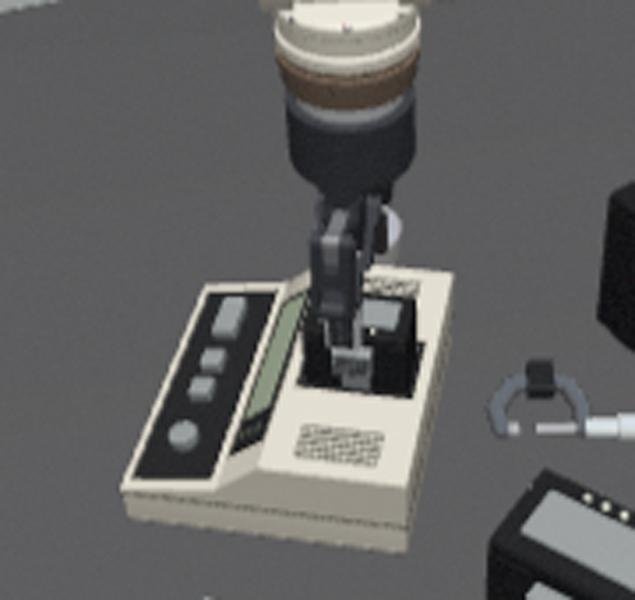

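All four keys look up, and the pack sits centred between the jaws (catches at columns 275 and 373, midpoint 324). Descending the last 42 mm and squeezing.

```bash
python3 - <<'E'
from h import *
T=pose()
for px in((275,238),(373,238)):
    w=onz('wrist',px,.112,T);print((T[:3,:3].T@(w-T[:3,3])).round(4))
E
python3 -m creep '[[0,0,0.012,0,0,0,1],[0,0,0.026,0,0,0,1],[0,0,0.037,0,0,0,1],[0,0,0.042,0,0,0,1],[0,0,0.042,0,0,0,1]]'
python3 - <<'E'
from h import *
s=optics.camera('side')[:,:,::-1][140:310,200:380]
cv2.imwrite('pics/s6.png',cv2.resize(s,(635,600),interpolation=2))
E
```

```text
[-0.0307  0.0003  0.011 ]
[0.0296 0.0003 0.011 ]
time: 9.25
ee_pos: [0.6009, -0.0886, 0.0784]
tcp_rot: [-179.9, 0.0, 68.7]
wrist_force: [0.0, 0.3, 0.1]
opening: 0.0856
```

View pics/s6.png

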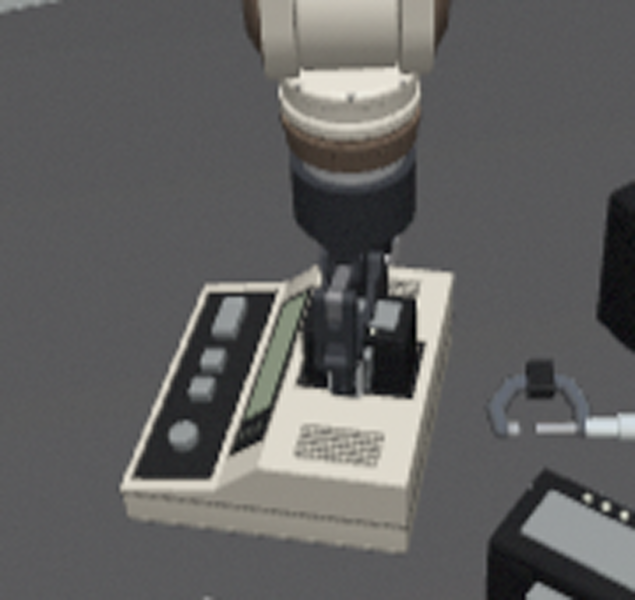

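```bash
python3 -m creep '[[0,0,0,0,0,0,0.6],[0,0,0,0,0,0,0.4],[0,0,0,0,0,0,0.2],[0,0,0,0,0,0,0],[0,0,0,0,0,0,0],[0,0,0,0,0,0,0]]' 45; python3 -m creep '[[0,0,0,0,0,0,0],[0,0,0,0,0,0,0],[0,0,0,0,0,0,0]]'
```

```text
time: 9.9
ee_pos: [0.6023, -0.0892, 0.0815]
tcp_rot: [179.8, 0.0, 68.7]
wrist_force: [-1.6, -2.2, 6.9]
opening: 0.0435
time: 10.2
ee_pos: [0.6023, -0.0892, 0.0814]
tcp_rot: [179.8, 0.0, 68.7]
wrist_force: [-0.7, -1.8, 6.1]
opening: 0.0435
```

The opening reads 43.5 mm against 46 expected, and the TCP rose 3 mm with 6 N of lift. Looking before I pull.

Run:
```python
from h import *
a=optics.camera('wrist')[:,:,::-1]
s=optics.camera('side')[:,:,::-1][200:270,270:350]
cv2.imwrite('pics/w7.png',a);cv2.imwrite('pics/s7.png',cv2.resize(s,(686,600),interpolation=2))
c=optics.camera('scene')[:,:,::-1][130:220,260:350]
cv2.imwrite('pics/c7.png',cv2.resize(c,(600,600),interpolation=2))
o=bot.get_obs();print(o['q'],o['torque'],o['wrist_force'],o['ee_pos'])
```

```text
[-8.40433996e+00  1.25176261e+01  1.98130859e+00  7.93082876e+01
 -3.57443343e-02  1.29195902e+01] [-0.35915441  0.20199977 -0.02925751] [-0.62016529 -1.91011314  6.61670503] [ 0.60230611 -0.08916717  0.08143981]
```

View pics/w7.png

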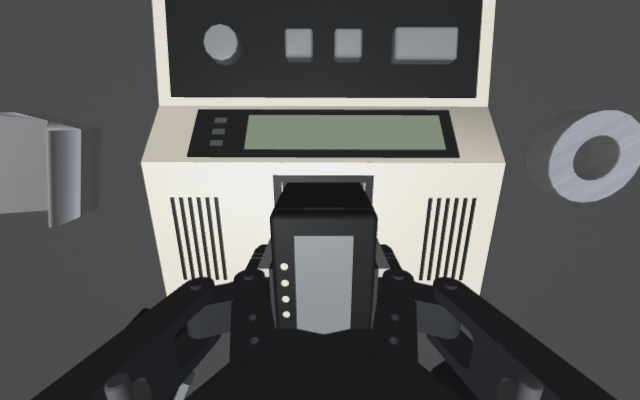

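View pics/s7.png

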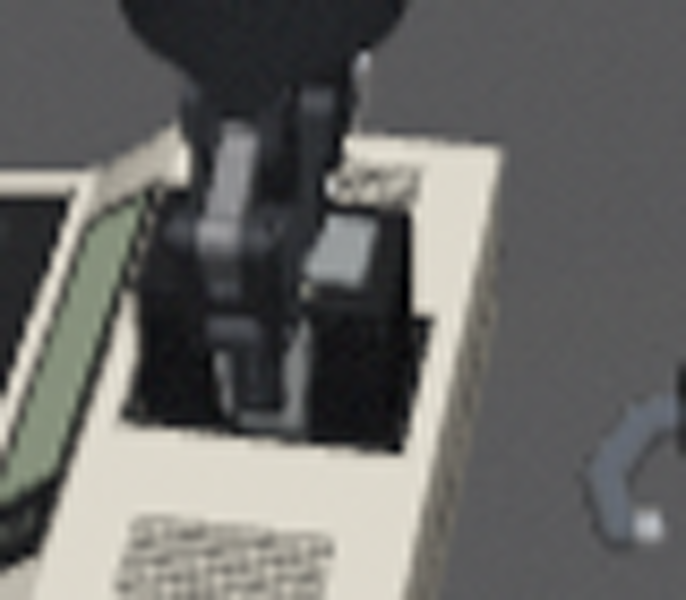

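View pics/c7.png

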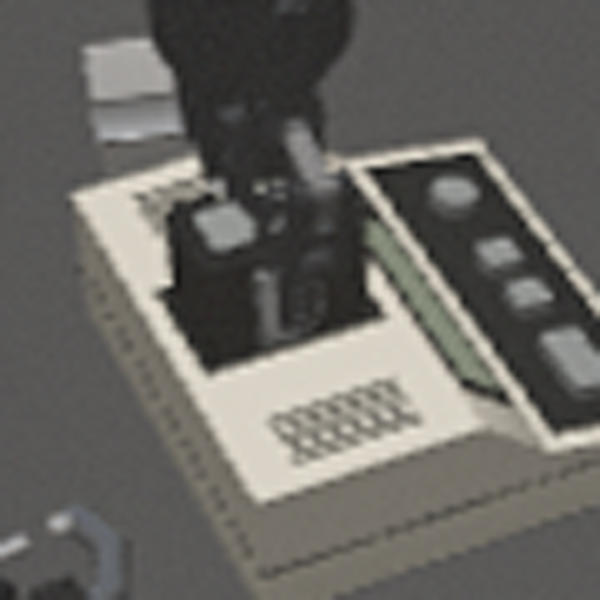

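The pads are seated on both catches, with the ribbed plates visible beside them. The rise fits the pads swinging forward while stuck to the catches. I'll lift gently and watch the force for a catch that is still hooked.

```bash
python3 -m creep '[[0,0,-0.002,0,0,0,0],[0,0,-0.004,0,0,0,0],[0,0,-0.005,0,0,0,0],[0,0,-0.005,0,0,0,0]]'; python3 -m creep '[[0,0,-0.002,0,0,0,0],[0,0,-0.004,0,0,0,0],[0,0,-0.004,0,0,0,0]]'
```

```text
time: 10.75
ee_pos: [0.6014, -0.0886, 0.0845]
tcp_rot: [-180.0, 0.0, 68.7]
wrist_force: [-0.2, -0.4, -4.7]
opening: 0.0433
time: 11.05
ee_pos: [0.6017, -0.0886, 0.0891]
tcp_rot: [180.0, -0.0, 68.7]
wrist_force: [1.3, -0.6, -4.5]
opening: 0.0434
```

Free: only about the pack's weight. Drawing it straight up.

```bash
python3 -m creep '[[0,0,-0.005,0,0,0,0],[0,0,-0.012,0,0,0,0],[0,0,-0.02,0,0,0,0],[0,0,-0.028,0,0,0,0],[0,0,-0.036,0,0,0,0],[0,0,-0.042,0,0,0,0],[0,0,-0.045,0,0,0,0],[0,0,-0.045,0,0,0,0]]'; python3 -m creep '[[0,0,-0.005,0,0,0,0],[0,0,-0.014,0,0,0,0],[0,0,-0.026,0,0,0,0],[0,0,-0.038,0,0,0,0],[0,0,-0.05,0,0,0,0],[0,0,-0.06,0,0,0,0],[0,0,-0.065,0,0,0,0],[0,0,-0.065,0,0,0,0]]'; python3 -m creep '[[0,0,0,0,0,0,0],[0,0,0,0,0,0,0],[0,0,0,0,0,0,0],[0,0,0,0,0,0,0],[0,0,0,0,0,0,0]]'
python3 - <<'E'
from h import *
s=optics.camera('side')[:,:,::-1][100:310,190:400]
cv2.imwrite('pics/s8.png',cv2.resize(s,(600,600),interpolation=2))
c=optics.camera('scene')[:,:,::-1][70:230,190:370]
cv2.imwrite('pics/c8.png',cv2.resize(c,(675,600),interpolation=2))
o=bot.get_obs();print(o['time'],np.abs(o['qd']).max(),o['wrist_force'],o['ee_pos'])
E
```

```text
time: 11.85
ee_pos: [0.6018, -0.0887, 0.1343]
tcp_rot: [180.0, -0.0, 68.7]
wrist_force: [-0.1, -0.1, -5.3]
opening: 0.0434
time: 12.65
ee_pos: [0.6019, -0.0887, 0.1997]
tcp_rot: [179.9, -0.0, 68.7]
wrist_force: [0.6, 0.7, -4.4]
opening: 0.0435
time: 13.15
ee_pos: [0.6015, -0.0887, 0.1985]
tcp_rot: [-180.0, 0.0, 68.7]
wrist_force: [0.2, -0.1, -4.6]
opening: 0.0438
13.25 0.06059057499087255 [-0.20328052  0.12115257 -4.51767041] [ 0.60154183 -0.08864649  0.19868886]
```

View pics/s8.png

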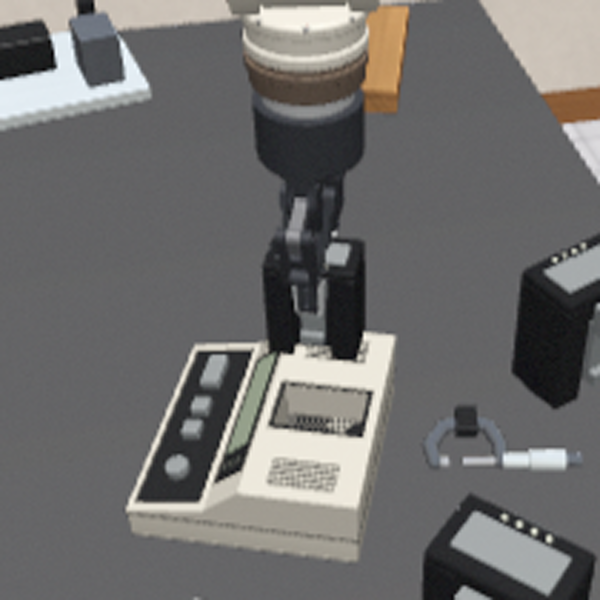

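View pics/c8.png

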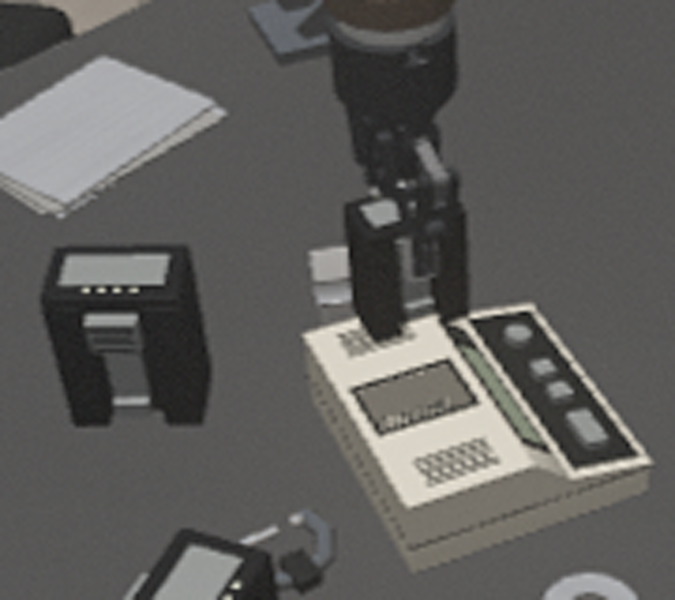

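The pack is out, upright, with the well empty behind it, and the bystanders look unmoved. One check of the bottom height by projection.

Run:
```python
from h import *
a=np.radians(-21.3);R=np.array([[np.cos(a),-np.sin(a)],[np.sin(a),np.cos(a)]])
for z in(.13,.14,.15,.16):
  print(z,[((proj('side',[*(np.array([.6015,-.0886])+R@np.array(d)),z])-[190,100])*2.857).round(0).tolist() for d in((.035,-.022),(-.035,-.022))])
o=bot.get_obs();print(o['time'],o['opening'],o['wrist_force'])
bot.job_done()
```

```text
0.13 [[356.0, 381.0], [269.0, 372.0]]
0.14 [[356.0, 372.0], [269.0, 363.0]]
0.15 [[356.0, 363.0], [268.0, 353.0]]
0.16 [[356.0, 353.0], [267.0, 344.0]]
13.25 0.04376358270771985 [-0.20328052  0.12115257 -4.51767041]
the job is handed in; nothing more can be done
```

The job is done and handed in at about 13.3 s of the 51 s allowed.

- **Keys:** I pressed store about 5 mm to its hard stop (about 24 N) and let it up again. I then did the same with power (about 25 N) and released it. No other key was touched, and all four look up in the pictures.
- **Pack:** I pinched it by its two catches at 45 N and it came free with only about its own weight on the wrist. It is upright and still, and nothing else is carrying it. Its bottom is about 75–80 mm above the deck, by both the lift distance and the side camera. The well is empty.
- **Surroundings:** The V-block, ring gauge and micrometer were not touched, and those I could see in the last pictures look where they were. I did not measure their positions.

These checks did not quite agree:
- **Opening:** the grip reads about 43.6 mm, against 46 mm expected with both catches fully in. I put this down to the pads giving.
- **Squeeze:** the arm was pushed up about 3 mm while the fingers closed, probably from the pads swinging forward, and this went away when I lifted.
- **Weight:** the wrist shows about 4.5 N of load, against 3.3 N for a 0.34 kg pack.

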